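Hold open the red-lidded lever bin

ROBOT

A 7-joint arm with a two-finger parallel gripper is mounted at the origin on the work surface. World frame = base frame: x ahead of the robot, y to its left, z up, the work surface at z = 0. Lengths are in m, angles in rad, forces in N, time in s.
With the tool pointing down it reaches from about 0.4 to 0.85 m from the base axis. Payload 10.4 kg.
Tool frame: the origin (TCP) lies between the finger pads; the fingertips stand 11 mm ahead of it and the grasp point (between the pads) lies 8 mm behind it (r.tcp_to_tips is the distance from the TCP to the fingertips, in m); z points along the fingers, y is the line along which they close (so a half turn about z gives the same grasp; the last joint's range is limited). The gripper opens to 87 mm and grips with 3 to 60 N. Pads are 19 mm wide; open, the fingers measure 117 mm over their backs; the gripper's body (75 mm by 190 mm) begins 51 mm behind the grasp point.
Start: joints at [-1.16, 0.332, -0.065, 1.46, 0.022, 1.35, -0.088], TCP at [0.263, 0.567, 0.234] pointing down, gripper open.
Joint ranges: [-2.6, 2.6], [-0.5, 2.12], [-1.47, 1.34], [0.16, 2.42], [-1.27, 4.41], [0.06, 2.06], [-2.6, 2.6]. Speed limits (rad/s): [2.22, 2.22, 2.79, 2.79, 3.14, 3.14, 3.14].

INTERFACE

Orientations are given as a unit quaternion [x, y, z, w].
In Python, from bench import r gives the robot as it stands. The module is installed in compiled form; this text tells all that it offers.
- The arm moves only by the shell command python3 -m crank 'ROWS' [FORCE]. ROWS is JSON, a list of rows, each an object of numbers: "claw": the closure, from -1 (fully open) to 1 (shut); "dx", "dy", "dz": the shift along the tool's x, y, z each as a share of 3 cm, from -1 to 1; "ax", "ay", "az": the turn, a rotation vector about the tool's x, y, z each as a share of 6 degrees, from -1 to 1. A call has 1 to 8 rows; each row shifts and turns the commanded pose from where the row before left it, along the tool's axes as they then stand; what a row does not reach is not made up. A row lasts 1/12 s, in which the tool goes at most 41.7 mm and 7.16 degrees, less where a joint would pass 70% of its speed; a pose out of reach is approached as far as the arm can. A call with a number of a shift or a turn outside -1 to 1 is refused whole. A call with a gripper value outside its range is refused whole. The fingers move at their own pace and stop on an object; FORCE is the grip in N (left out, the last holds). Time passes only in rows, so rows that do not move let the fingers close. It gives the time, the measured TCP pose, the force, the opening and the grip force at its end, in the units of the state.
- r.read_state(): the state, without advancing time (a new reading comes with each control period).
- r.camera(name): name is "scene" or "top" or "wrist"; returns a dict with "color" (400x640x3 uint8, red, green, blue), "mtx" (3x3 intrinsics, pixels), "R" (3x3) and "t" (3): a world point X has camera coordinates R X + t; the wrist camera has in their place "hand_eye" (4x4, takes a point from camera to tool coordinates, whose origin is the TCP and whose axes are the flange's). Camera axes: x right, y down, z forward; pixel columns grow to the right and rows downward; lengths in m; the calibration is good to about 2 mm. A picture is of the moment at which its call begins: read the wrist's pose just before it. There is no depth.
- r.close_job(): hands the job in; it is judged then, once.
The state is a dict: "time": time; "joint_positions": joint angles; "joint_vel": joint speeds; "joint_torque": joint torques, N m; "ee_pos": TCP position; "eef_rot": TCP orientation; "ft_force": force on the tool from outside, world axes, zero at the start; "torque": the same for the moment, N m; "width": finger opening in m; "grip_force": force on a finger pad.
Only numpy, scipy, OpenCV 4.12 (cv2) and the standard library are available. Lean on these libraries where they do the work, as an engineer would, in place of code of your own. Each camera call takes 0.05 s, during which the arm holds its last target. There are 200 camera calls.

TASK

Two steel waste bins with hand levers stand on the lab bench. A colleague has a handful of used tips for the red-lidded bin: put your fingertips on the black pad at the long end of that bin's lever and press it down smoothly as far as it goes, so that the heavy lid swings fully open without being flung up, and finish still holding the lever down. Open the lid by its lever alone without touching the lid, leave the blue-lidded bin shut, and do not knock, shift or pick up anything standing on the bench.

Things in the scene. Friction and masses are not known exactly. Their poses are not given: they have to be found in the camera images.
- red_bin: waste bin to open, fixed to the bench: brushed-steel box 200 mm square, 206 mm tall, red lid, red band on its front. Origin: centre of its underside. x axis: from the front (robot side) to the rear, where the lid is hinged; z up. Its lever, a 20 mm wide steel bar, lies along x outside the right-hand wall (y = -118 mm) and sticks out 152 mm past the front wall
- red_pivot (a point): pivot of the red bin's lever, on the lever's centreline beside the middle of the bin, 190 mm above the bench. The pad swings about it on an arc; the short rear end carries a roller that pushes up an ear of the lid near its hinge
- red_pad (a point): centre of the top face of the black rubber pad on the long end of the red bin's lever. The pad is 55 mm along the lever, 46 mm across, 12 mm thick. At rest its top face is level, 200 mm above the bench, 225 mm in front of the pivot and 10 mm higher than it; it swings down about the pivot by 67 mm in all
- red_lever (a joint): angle of the red bin's lever: 0 at rest (level), growing as the long end goes down, 0.30 rad at its stop. The lid's weight resists: about 8 to 18 N straight down at the pad to start it, easing to about 2 to 6 N when open; let go, it swings back up
- red_lid_edge (a point): middle of the red lid's front edge. The lid is a heavy plate 212 mm square, hinged along the bin's rear top edge, 216 mm behind this point; shut, it lies level 203 mm above the bench and this point's z axis points up. The lid tilts about 3 rad for each rad of the lever: about 0.93 rad (53 degrees) open when the lever is at its stop. Not to be touched
- blue_bin: the other bin, to stay shut: the same in every size, with a blue lid and band, fixed to the bench; origin and axes as for the red bin
- blue_pad (a point): centre of the top face of the pad on the blue bin's lever, same as the red one
- blue_lid_edge (a point): middle of the blue lid's front edge; its z axis points up while the lid is shut
- tip_box: bystander: clear pipette-tip box with a blue deck, 122 x 85 x 59 mm tall; origin at the centre of its underside
- tube_rack: bystander: orange tube rack, 200 mm along its x, 80 mm along its y, 86 mm tall with its tubes; origin at the centre of its underside
- reagent_bottle: bystander: small clear jar with a magenta cap, 56 mm wide, 85 mm tall; origin at the centre of its underside
- media_bottle: bystander: amber bottle with a blue cap, 84 mm wide, 185 mm tall; origin at the centre of its underside
- beaker: bystander: open glass beaker 76 mm wide, 100 mm tall; origin at the centre of its underside
- pipettor: bystander: grey pipettor lying down, 250 mm long along its x, 38 mm tall; origin on the bench under its middle
- marker: bystander: marker pen lying down, 130 mm long along its x, 17 mm thick; origin on the bench under its middle

How it is judged:
By the outcome, as a careful person would: the job done as asked, in the order asked, and still so for the second after the job is handed in, while the arm keeps its last pose, push and grip.
It also fails if it takes over 29 s, if anything falls off the work surface, if the arm or the gripper's body presses on something with over 40 N, if the wrist force passes 120 N, or if a joint passes its speed limit or range.

## Working session

There is one attempt and no reset: what is moved stays moved. The work goes in short steps, Python scripts to look and compute and a shell command to move; the robot and the scene stay as the last step left them, time stands still between calls to the robot, and variables do not carry over. Pictures are saved under pics/ and viewed, at most 10 in all, crops included, and the job is handed in when it is done.

```bash
mkdir -p pics; python3 - <<'E'
from bench import r
import cv2,pickle
s=r.read_state();print(s)
d={}
for n in("scene","top"):
    c=r.camera(n);d[n]=c;cv2.imwrite(f"pics/{n}0.png",c["color"][:,:,::-1])
pickle.dump(d,open("c.pkl","wb"))
E
```

```text
{'time': 0.0, 'joint_positions': array([-1.15964417,  0.33286096, -0.06468244,  1.46095692,  0.02156751,
        1.34992141, -0.08849961]), 'joint_vel': array([-0.00017817,  0.0012334 ,  0.00039262,  0.00019177,  0.00174556,
       -0.00109672, -0.00075363]), 'joint_torque': array([-3.97748345e-04, -6.23258328e+01,  2.45315186e-02, -3.89899850e+01,
       -6.13351353e-02,  3.97376704e-02,  1.51847739e-04]), 'ee_pos': array([0.2625168 , 0.56676791, 0.23275326]), 'eef_rot': array([ 2.15180871e-01,  9.76573942e-01, -7.13717941e-04, -1.35041161e-04]), 'ft_force': array([-0.09191837,  0.12106025,  0.15653408]), 'torque': array([-0.01139942, -0.01780827, -0.01828715]), 'grip_force': 0.0, 'width': 0.08693125212716525}
```

View pics/scene0.png

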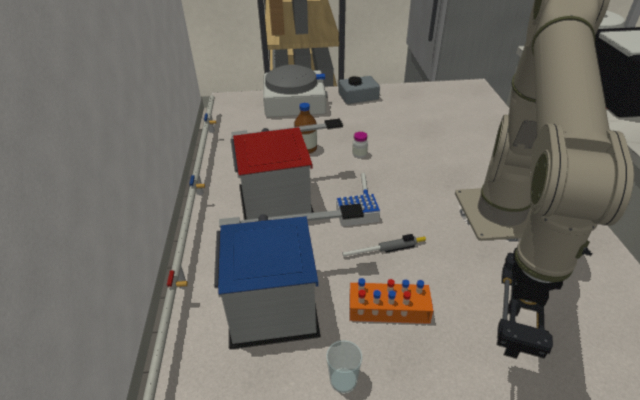

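View pics/top0.png

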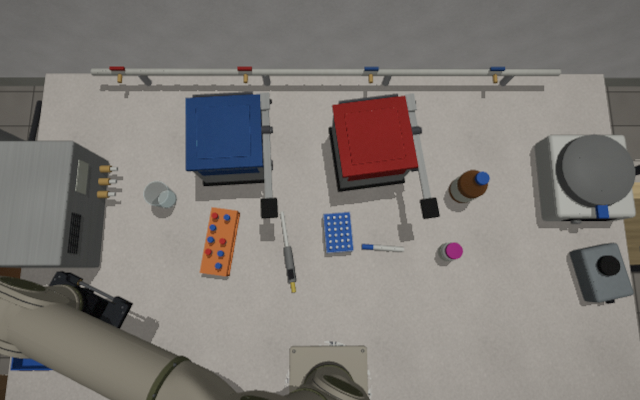

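The top view shows the red pad at (430,208) and its lever pivot at about (418,130). The amber bottle stands close to the pad at (472,187), and the blue pad is at (269,207). The scene view shows the red pad at (334,124).

```bash
cat > h.py <<'E'
import numpy as np
def onplane(c,u,z,R=None,t=None):
    R=c["R"] if R is None else R; t=c["t"] if t is None else t
    d=R.T@np.linalg.solve(c["mtx"],[u[0],u[1],1]); o=-R.T@t
    return o+d*(z-o[2])/d[2]
def proj(c,X):
    p=c["mtx"]@(c["R"]@X+c["t"]); return p[:2]/p[2]
E
python3 - <<'E'
import pickle,cv2
from h import *
d=pickle.load(open("c.pkl","rb"))
T,S=d["top"],d["scene"]
for n,u,z in[("pad",(430,208),.2),("pivot",(417.5,130),.19),("lidFL",(344.5,180.5),.205),("lidFR",(415.5,172),.205),("lidRL",(334,104),.205),("lidRR",(407,97),.205),("bottlecap",(481,178),.185),("jar",(453,250),.085),("bluepad",(269,207),.2),("marker",(403,249),.01)]:
    print(n,onplane(T,u,z).round(4))
print("padscene",onplane(S,(334,124),.2))
for n,c,b in(("top",T,(385,80,505,270)),("scene",S,(225,90,385,210))):
    x0,y0,x1,y1=b
    i=cv2.resize(c["color"][y0:y1,x0:x1,::-1],None,fx=3 if n=="top" else 4,fy=3 if n=="top" else 4,interpolation=cv2.INTER_CUBIC)
    cv2.imwrite(f"pics/{n}_crop.png",i)
E
```

```text
pad [ 0.5006 -0.2738  0.2   ]
pivot [ 0.7269 -0.2527  0.19  ]
lidFL [ 0.5767 -0.0416  0.205 ]
lidFR [ 0.6003 -0.2377  0.205 ]
lidRL [ 0.7992 -0.0152  0.205 ]
lidRR [ 0.8202 -0.2235  0.205 ]
bottlecap [ 0.5876 -0.4254  0.185 ]
jar [ 0.3936 -0.3664  0.085 ]
bluepad [0.5046 0.1643 0.2   ]
marker [ 0.4018 -0.2343  0.01  ]
padscene [ 0.50107938 -0.25798056  0.2       ]
```

View pics/top_crop.png

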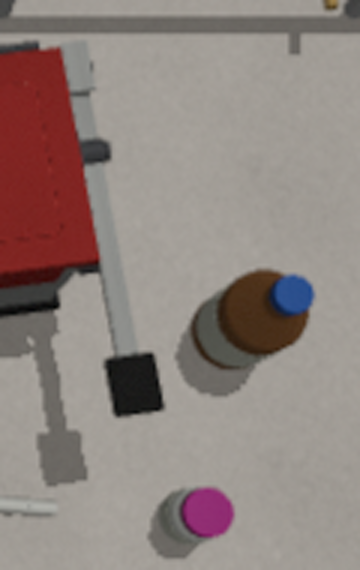

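View pics/scene_crop.png

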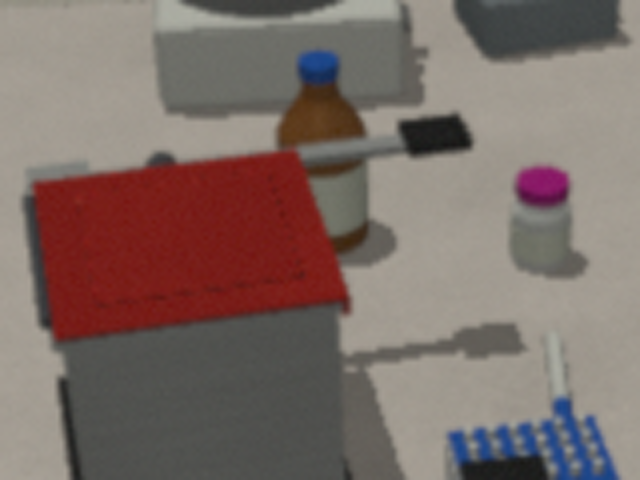

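The crops put the red pad centre at about (0.502, -0.272, 0.200), with the lever yawed about 6°. The amber bottle stands 0.17 m from the pad, which leaves room. I'll raise the tool, close the fingers and cross over high.

```bash
python3 -m crank '[{"claw":1,"dz":-1},{"claw":1,"dz":-1},{"claw":1,"dz":-1},{"claw":1,"dz":-0.5,"dx":-0.3,"dy":-0.4},{"claw":1,"dx":-0.79,"dy":-0.92},{"claw":1,"dx":-0.79,"dy":-0.92},{"claw":1,"dx":-0.79,"dy":-0.92},{"claw":1,"dx":-0.79,"dy":-0.92}]' 20
python3 -m crank '[{"claw":1,"dx":-0.79,"dy":-0.92},{"claw":1,"dx":-0.79,"dy":-0.92},{"claw":1,"dx":-0.79,"dy":-0.92},{"claw":1,"dx":-0.79,"dy":-0.92},{"claw":1,"dx":-0.79,"dy":-0.92},{"claw":1,"dx":-0.79,"dy":-0.92},{"claw":1,"dx":-0.79,"dy":-0.92},{"claw":1,"dx":-0.79,"dy":-0.92}]'
```

```text
invalid input at $[0]: expected keys claw, dx, dy, dz, ax, ay, az
invalid input at $[0]: expected keys claw, dx, dy, dz, ax, ay, az
```

```bash
python3 -m crank '[{"claw":1,"dx":0,"dy":0,"dz":-1,"ax":0,"ay":0,"az":0},{"claw":1,"dx":0,"dy":0,"dz":-1,"ax":0,"ay":0,"az":0},{"claw":1,"dx":0,"dy":0,"dz":-1,"ax":0,"ay":0,"az":0},{"claw":1,"dx":-0.3,"dy":-0.4,"dz":-0.5,"ax":0,"ay":0,"az":0},{"claw":1,"dx":-0.79,"dy":-0.92,"dz":0,"ax":0,"ay":0,"az":0},{"claw":1,"dx":-0.79,"dy":-0.92,"dz":0,"ax":0,"ay":0,"az":0},{"claw":1,"dx":-0.79,"dy":-0.92,"dz":0,"ax":0,"ay":0,"az":0},{"claw":1,"dx":-0.79,"dy":-0.92,"dz":0,"ax":0,"ay":0,"az":0}]' 20
```

```text
time: 0.77
ee_pos: [0.3056, 0.4106, 0.3381]
eef_rot: [0.215, 0.977, -0.0, -0.0]
ft_force: [1.7, -0.1, 0.5]
width: 0.0415
grip_force: 0.0
```

```bash
python3 -m crank '[{"claw":1,"dx":-0.79,"dy":-0.92,"dz":0,"ax":0,"ay":0,"az":0},{"claw":1,"dx":-0.79,"dy":-0.92,"dz":0,"ax":0,"ay":0,"az":0},{"claw":1,"dx":-0.79,"dy":-0.92,"dz":0,"ax":0,"ay":0,"az":0},{"claw":1,"dx":-0.79,"dy":-0.92,"dz":0,"ax":0,"ay":0,"az":0},{"claw":1,"dx":-0.79,"dy":-0.92,"dz":0,"ax":0,"ay":0,"az":0},{"claw":1,"dx":-0.79,"dy":-0.92,"dz":0,"ax":0,"ay":0,"az":0},{"claw":1,"dx":-0.79,"dy":-0.92,"dz":0,"ax":0,"ay":0,"az":0},{"claw":1,"dx":-0.79,"dy":-0.92,"dz":0,"ax":0,"ay":0,"az":0}]'
```

```text
time: 1.43
ee_pos: [0.3846, 0.1305, 0.3384]
eef_rot: [0.215, 0.977, 0.0, -0.0]
ft_force: [0.6, -0.4, 0.6]
width: 0.0011
grip_force: 0.0
```

```bash
python3 -c "
from bench import r
print(r.read_state()['joint_positions'].round(3))"
```

```text
[-0.781 -0.224  0.285  1.817  0.062  1.54   0.632]
```

```bash
python3 -m crank '[{"claw":1,"dx":-0.77,"dy":-0.88,"dz":0,"ax":0,"ay":0,"az":0},{"claw":1,"dx":-0.77,"dy":-0.88,"dz":0,"ax":0,"ay":0,"az":0},{"claw":1,"dx":-0.77,"dy":-0.88,"dz":0,"ax":0,"ay":0,"az":0},{"claw":1,"dx":-0.77,"dy":-0.88,"dz":0,"ax":0,"ay":0,"az":0},{"claw":1,"dx":-0.77,"dy":-0.88,"dz":0,"ax":0,"ay":0,"az":0},{"claw":1,"dx":-0.77,"dy":-0.88,"dz":0,"ax":0,"ay":0,"az":0},{"claw":1,"dx":-0.77,"dy":-0.88,"dz":0,"ax":0,"ay":0,"az":0},{"claw":1,"dx":-0.77,"dy":-0.88,"dz":0,"ax":0,"ay":0,"az":0}]'
python3 -m crank '[{"claw":1,"dx":-0.77,"dy":-0.88,"dz":0,"ax":0,"ay":0,"az":0},{"claw":1,"dx":-0.77,"dy":-0.88,"dz":0,"ax":0,"ay":0,"az":0},{"claw":1,"dx":-0.5,"dy":-0.6,"dz":0,"ax":0,"ay":0,"az":0},{"claw":1,"dx":0,"dy":0,"dz":0,"ax":0,"ay":0,"az":-1},{"claw":1,"dx":0,"dy":0,"dz":0,"ax":0,"ay":0,"az":-1},{"claw":1,"dx":0,"dy":0,"dz":0,"ax":0,"ay":0,"az":-1},{"claw":1,"dx":0,"dy":0,"dz":0,"ax":0,"ay":0,"az":-1},{"claw":1,"dx":0,"dy":0,"dz":0,"ax":0,"ay":0,"az":-1}]'
python3 - <<'E'
from bench import r
import cv2,numpy as np
s=r.read_state();print(s['joint_positions'].round(3),s['ee_pos'],s['eef_rot'])
a=r.camera('top')["color"][100:250,360:500];b=r.camera('scene')["color"][60:210,240:380]
w=r.camera('wrist');print(w['hand_eye'].round(3))
f=lambda i:cv2.resize(i[:,:,::-1],(400,400*i.shape[0]//i.shape[1]),interpolation=cv2.INTER_CUBIC)
ab=np.hstack([f(a),f(b)]);cv2.imwrite('pics/m1.png',ab);cv2.imwrite('pics/w1.png',w['color'][:,:,::-1])
E
```

```text
time: 2.1
ee_pos: [0.4635, -0.1388, 0.3386]
eef_rot: [0.215, 0.977, 0.0, 0.0]
ft_force: [1.1, 0.3, -0.0]
width: 0.0004
grip_force: 0.0
time: 2.77
ee_pos: [0.4892, -0.2269, 0.3382]
eef_rot: [-0.047, 0.999, 0.0, -0.0]
ft_force: [-0.5, 0.7, 0.0]
width: 0.0005
grip_force: 0.0
[-0.413  0.114  0.846  1.55  -0.085  1.517  2.1  ] [ 0.48917285 -0.22689089  0.33816401] [-4.73866831e-02  9.98876552e-01  8.47304819e-05 -3.59624645e-04]
[[ 0.001 -0.952 -0.306  0.085]
 [ 1.     0.001  0.     0.001]
 [-0.    -0.306  0.952 -0.151]
 [ 0.     0.     0.     1.   ]]
```

View pics/m1.png

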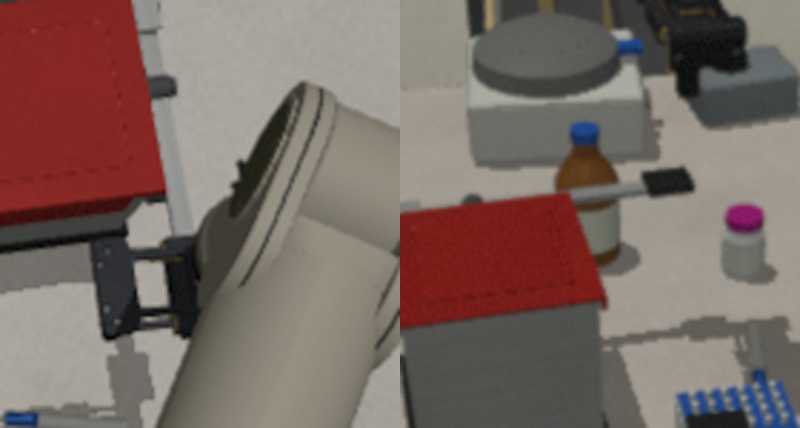

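View pics/w1.png

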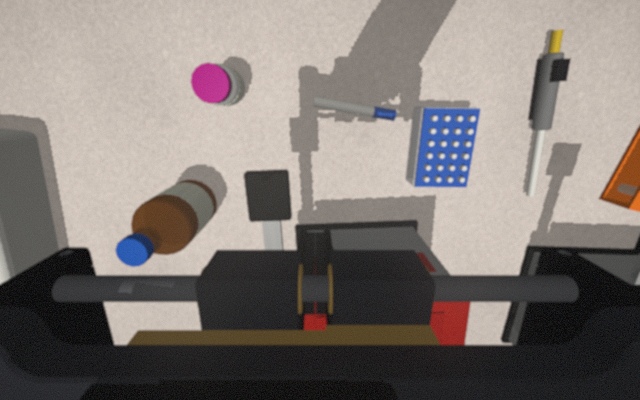

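The wrist view shows the red pad top centred at (268,195), and nothing has been disturbed. Next I'll refine the pad position.

```bash
python3 - <<'E'
from bench import r
from h import *
from scipy.spatial.transform import Rotation as Ro
s=r.read_state();w=r.camera('wrist')
T=np.eye(4);T[:3,:3]=Ro.from_quat(s['eef_rot']).as_matrix();T[:3,3]=s['ee_pos']
C=np.linalg.inv(T@w['hand_eye'])
p=onplane(w,(268,195),.2,C[:3,:3],C[:3,3]);print(p, T[:3,:3].T@(p-s['ee_pos'])/.03)
a,b=[onplane(w,u,.2,C[:3,:3],C[:3,3]) for u in((267,171),(269.5,220))];print(a,b,r.tcp_to_tips,s['ft_force'])
E
```

```text
[ 0.49986446 -0.27386217  0.2       ] [-0.21921921 -1.59209266  4.61033826]
[ 0.4744908  -0.27586038  0.2       ] [ 0.52771148 -0.27117885  0.2       ] 0.011 [ 0.53155391 -0.61125201  0.62553509]
```

The wrist view confirms the pad at (0.500, -0.274). I'll centre over it and come down to about 8 mm above.

```bash
python3 -m crank '[{"claw":1,"dx":-0.11,"dy":-0.8,"dz":0,"ax":0,"ay":0,"az":0},{"claw":1,"dx":-0.11,"dy":-0.8,"dz":0,"ax":0,"ay":0,"az":0},{"claw":1,"dx":0,"dy":0,"dz":0.8,"ax":0,"ay":0,"az":0},{"claw":1,"dx":0,"dy":0,"dz":1,"ax":0,"ay":0,"az":0},{"claw":1,"dx":0,"dy":0,"dz":1,"ax":0,"ay":0,"az":0},{"claw":1,"dx":0,"dy":0,"dz":0.8,"ax":0,"ay":0,"az":0},{"claw":1,"dx":0,"dy":0,"dz":0.35,"ax":0,"ay":0,"az":0},{"claw":1,"dx":0,"dy":0,"dz":0,"ax":0,"ay":0,"az":0}]'
```

```text
time: 3.63
ee_pos: [0.4993, -0.2734, 0.218]
eef_rot: [-0.044, 0.999, 0.001, -0.002]
ft_force: [-0.9, 0.3, -0.2]
width: 0.0004
grip_force: 0.0
```

```bash
python3 -m crank '[{"claw":1,"dx":0,"dy":0,"dz":0.08,"ax":0,"ay":0,"az":0},{"claw":1,"dx":0,"dy":0,"dz":0.08,"ax":0,"ay":0,"az":0},{"claw":1,"dx":0,"dy":0,"dz":0.08,"ax":0,"ay":0,"az":0},{"claw":1,"dx":0,"dy":0,"dz":0.06,"ax":0,"ay":0,"az":0},{"claw":1,"dx":0,"dy":0,"dz":0.06,"ax":0,"ay":0,"az":0},{"claw":1,"dx":0,"dy":0,"dz":0.06,"ax":0,"ay":0,"az":0},{"claw":1,"dx":0,"dy":0,"dz":0.06,"ax":0,"ay":0,"az":0},{"claw":1,"dx":0,"dy":0,"dz":0.06,"ax":0,"ay":0,"az":0}]'
```

```text
time: 4.3
ee_pos: [0.5006, -0.2744, 0.2056]
eef_rot: [-0.045, 0.999, 0.0, 0.001]
ft_force: [-7.0, 3.6, 17.0]
width: 0.0004
grip_force: 8.6
```

```bash
python3 -m crank '[{"claw":1,"dx":0,"dy":0,"dz":0.07,"ax":0,"ay":0,"az":0},{"claw":1,"dx":0,"dy":0,"dz":0.07,"ax":0,"ay":0,"az":0},{"claw":1,"dx":0,"dy":0,"dz":0.07,"ax":0,"ay":0,"az":0},{"claw":1,"dx":0,"dy":0,"dz":0.07,"ax":0,"ay":0,"az":0},{"claw":1,"dx":0,"dy":0,"dz":0.07,"ax":0,"ay":0,"az":0},{"claw":1,"dx":0,"dy":0,"dz":0.07,"ax":0,"ay":0,"az":0},{"claw":1,"dx":0,"dy":0,"dz":0.07,"ax":0,"ay":0,"az":0},{"claw":1,"dx":0,"dy":0,"dz":0.07,"ax":0,"ay":0,"az":0}]'
python3 -m crank '[{"claw":1,"dx":-0.01,"dy":0,"dz":0.07,"ax":0,"ay":0,"az":0},{"claw":1,"dx":-0.01,"dy":0,"dz":0.07,"ax":0,"ay":0,"az":0},{"claw":1,"dx":-0.01,"dy":0,"dz":0.07,"ax":0,"ay":0,"az":0},{"claw":1,"dx":-0.01,"dy":0,"dz":0.07,"ax":0,"ay":0,"az":0},{"claw":1,"dx":-0.01,"dy":0,"dz":0.07,"ax":0,"ay":0,"az":0},{"claw":1,"dx":-0.01,"dy":0,"dz":0.07,"ax":0,"ay":0,"az":0},{"claw":1,"dx":-0.01,"dy":0,"dz":0.07,"ax":0,"ay":0,"az":0},{"claw":1,"dx":-0.01,"dy":0,"dz":0.07,"ax":0,"ay":0,"az":0}]'
```

```text
time: 4.97
ee_pos: [0.5008, -0.2744, 0.1891]
eef_rot: [-0.045, 0.999, 0.0, 0.001]
ft_force: [-5.0, 3.9, 17.7]
width: 0.0005
grip_force: 9.3
time: 5.63
ee_pos: [0.5025, -0.2742, 0.1716]
eef_rot: [-0.045, 0.999, 0.0, 0.0]
ft_force: [-7.0, 3.7, 14.5]
width: 0.0004
grip_force: 7.3
```

```bash
python3 -m crank '[{"claw":1,"dx":-0.02,"dy":0,"dz":0.07,"ax":0,"ay":0,"az":0},{"claw":1,"dx":-0.02,"dy":0,"dz":0.07,"ax":0,"ay":0,"az":0},{"claw":1,"dx":-0.02,"dy":0,"dz":0.07,"ax":0,"ay":0,"az":0},{"claw":1,"dx":-0.02,"dy":0,"dz":0.07,"ax":0,"ay":0,"az":0},{"claw":1,"dx":-0.02,"dy":0,"dz":0.07,"ax":0,"ay":0,"az":0},{"claw":1,"dx":-0.02,"dy":0,"dz":0.06,"ax":0,"ay":0,"az":0},{"claw":1,"dx":-0.02,"dy":0,"dz":0.06,"ax":0,"ay":0,"az":0},{"claw":1,"dx":-0.02,"dy":0,"dz":0.05,"ax":0,"ay":0,"az":0}]'
python3 - <<'E'
from bench import r
import cv2
a=r.camera('scene')["color"][30:210,200:440]
cv2.imwrite('pics/m2.png',cv2.resize(a[:,:,::-1],None,fx=3,fy=3,interpolation=cv2.INTER_CUBIC))
E
```

```text
time: 6.3
ee_pos: [0.506, -0.2739, 0.1548]
eef_rot: [-0.044, 0.999, 0.0, -0.001]
ft_force: [-8.0, 1.2, 7.4]
width: 0.0005
grip_force: 4.3
```

View pics/m2.png

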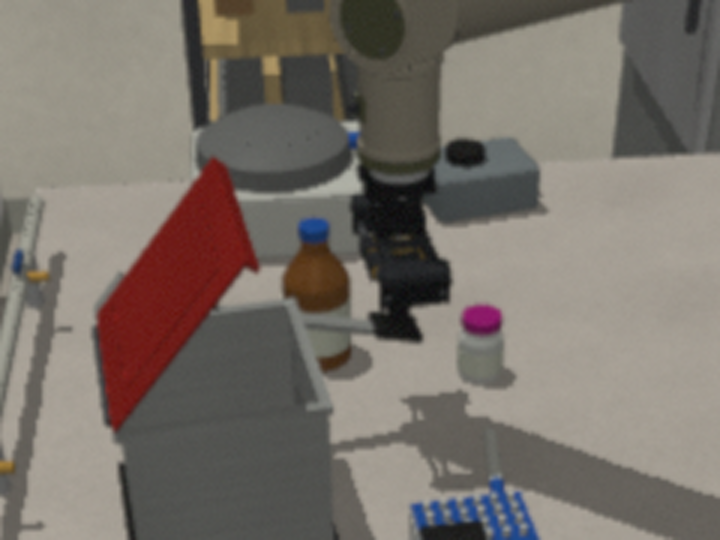

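The lid is clearly lifting, with its corner at (217,160). The fingertips sit on the pad at (400,315), clear of the lid and the bottle. I'll press gently on to the stop.

```bash
python3 -m crank '[{"claw":1,"dx":-0.01,"dy":0,"dz":0.05,"ax":0,"ay":0,"az":0},{"claw":1,"dx":-0.01,"dy":0,"dz":0.05,"ax":0,"ay":0,"az":0},{"claw":1,"dx":-0.01,"dy":0,"dz":0.05,"ax":0,"ay":0,"az":0},{"claw":1,"dx":-0.01,"dy":0,"dz":0.05,"ax":0,"ay":0,"az":0},{"claw":1,"dx":-0.01,"dy":0,"dz":0.04,"ax":0,"ay":0,"az":0},{"claw":1,"dx":0,"dy":0,"dz":0.04,"ax":0,"ay":0,"az":0},{"claw":1,"dx":0,"dy":0,"dz":0,"ax":0,"ay":0,"az":0}]'
```

```text
time: 6.93
ee_pos: [0.5082, -0.2736, 0.1464]
eef_rot: [-0.045, 0.999, 0.0, -0.001]
ft_force: [-4.3, 0.7, 4.5]
width: 0.0001
grip_force: 2.6
```

```bash
python3 -m crank '[{"claw":1,"dx":0,"dy":0,"dz":0.05,"ax":0,"ay":0,"az":0},{"claw":1,"dx":0,"dy":0,"dz":0.05,"ax":0,"ay":0,"az":0},{"claw":1,"dx":0,"dy":0,"dz":0,"ax":0,"ay":0,"az":0}]'
```

```text
time: 7.18
ee_pos: [0.5085, -0.2738, 0.1455]
eef_rot: [-0.044, 0.999, 0.001, 0.0]
ft_force: [-14.0, 6.5, 26.2]
width: 0.0005
grip_force: 14.1
```

```bash
python3 -m crank '[{"claw":1,"dx":0,"dy":0,"dz":0.02,"ax":0,"ay":0,"az":0},{"claw":1,"dx":0,"dy":0,"dz":0,"ax":0,"ay":0,"az":0},{"claw":1,"dx":0,"dy":0,"dz":0,"ax":0,"ay":0,"az":0},{"claw":1,"dx":0,"dy":0,"dz":0,"ax":0,"ay":0,"az":0}]'
python3 - <<'E'
from bench import r
import cv2
a=r.camera('scene')["color"][30:400,180:560]
cv2.imwrite('pics/m3.png',cv2.resize(a[:,:,::-1],None,fx=1.6,fy=1.6,interpolation=cv2.INTER_CUBIC))
E
```

```text
time: 7.52
ee_pos: [0.5085, -0.2738, 0.1453]
eef_rot: [-0.044, 0.999, 0.001, 0.0]
ft_force: [-15.2, 5.8, 29.8]
width: 0.0003
grip_force: 16.5
```

View pics/m3.png

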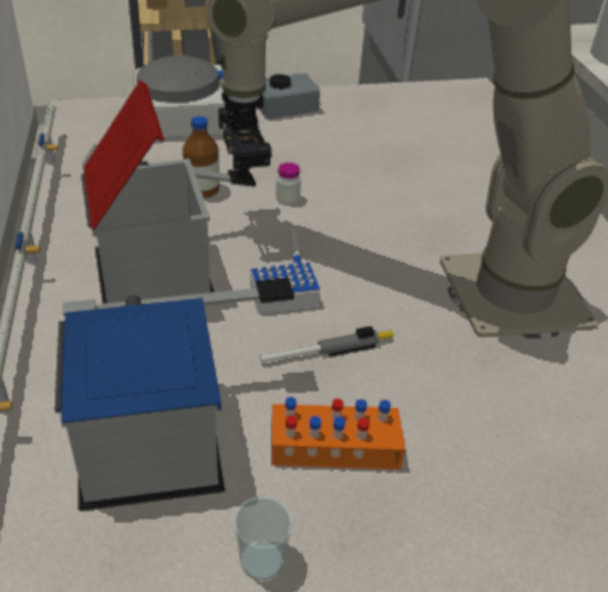

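The red lid stands fully open, with its edge at (145,88). The lever is held at its stop by the fingertips at (243,175), the blue bin is shut, and the other items are where they were.

```bash
python3 -c "
from bench import r
print(r.close_job())"
```

```text
the job is handed in; nothing more can be done
None
```

The red bin's lid is fully open, with the fingertips still holding its lever down at the stop; the blue bin stayed shut, nothing on the bench was moved, and the job was handed in after about 7.6 s of robot time.

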